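# Chock the wobbling bench instrument

### The job

The grey bench instrument rocks because the foot under its orange-dotted corner is too short. Press that corner down with your fingertips to feel it rock, then push the yellow wedge, thin end first, along the bench under that foot until the instrument no longer rocks, and finish by pressing firmly (about 10 N) down on the dotted corner again and keep pressing: the program ends while you are still holding it down and it stays level. Only press and push: do not pick up or carry anything, do not shove or jack up the instrument, and leave everything else on the bench alone.

Things in the scene. Friction and masses are not known exactly. Their poses are not given: they have to be found in the camera images.
- instrument: Grey bench instrument, loose, 2 to 3 kg, 200 mm (its x) by 260 mm (y), flat top 76 mm and chassis bottom 26 mm above the bench. Origin: at bench height under its centre; x points from its black front panel (robot side, knobs stand out 11 mm) to its back. Three good domed feet, 26 mm across, at (x, y) = (75, 100), (75, -100), (-75, -100) mm. It slides only when pushed sideways with some 10 N.
- short_foot (a point): Point on the bench line straight below the short foot's centre, at (-75, 100, 0) mm in the instrument's frame (it moves with the instrument). The foot is a rubber disc 34 mm across; its flat underside hangs 6 to 11 mm above the bench while the instrument stands level (differs each time, unknown). Its front edge is at instrument x = -92 mm.
- loose_corner (a point): Centre of the orange dot (26 mm across) on the top, at (-75, 100, 76) mm in the instrument's frame, above the short foot: press here, within 40 mm. 1 to 4 N tip the unwedged instrument about its other diagonal until the short foot meets the bench (corner sinks by the gap); let go, it returns level. With the wedge home it must not sink under 10 N (tilt under 0.012 rad, 1.4 mm at the foot).
- wedge: Yellow wedge, 130 mm long (its x), 44 mm wide (y), about 0.12 kg, loose on the bench before the instrument. Flat back end (x = -65 mm) 22 mm high; the top slopes evenly to the 3 mm tip (x = +65 mm), 1 mm per 6.8 mm. Origin: centre of its underside. It points within 0.2 rad along the instrument's x axis, up to 20 mm off the foot's middle line.
- wedge_tip (a point): Middle of the wedge's thin end, at bench height. It starts 20 to 60 mm short of the short foot's front edge. The wedge jams when the tip is 20 to 55 mm past that edge: the pushing force then climbs steeply from under 2 N; it holds by friction and does not slip back. Keep its middle line within 20 mm of the foot's centre.
- wedge_back (a point): Middle of the wedge's thick back end, at bench height: the face to push, 44 mm wide and 22 mm high.
- screwdriver: Bystander, to be left alone: screwdriver with a green handle, 180 mm long, lying. Origin: about the middle of its length, at bench height.
- spool: Bystander, to be left alone: spool of copper-coloured wire, 56 mm across, 34 mm high, standing flat. Origin: centre of its underside.
- chuck: Bystander, to be left alone: dark steel drill chuck, 42 mm across, 60 mm high, standing on its wide end. Origin: centre of its underside.
- motor: Bystander, to be left alone: small steel motor, 36 mm across, 71 mm high with its shaft, standing shaft up. Origin: centre of its underside.
- jar: Bystander, to be left alone: glass jar with a blue cap, 60 mm across, 75 mm high. Origin: centre of its underside.
- meter: Bystander, to be left alone: blue hand-held meter, 150 x 75 x 35 mm, lying on its back. Origin: centre of its underside.
There are look-alikes about, which are no part of the job. Of the things that look like the wedge, the middle-sized one is meant.

How it is judged:
By the outcome, as a careful person would: the job done as asked, in the order asked, and still so for the second after the job is handed in, while the arm keeps its last pose, push and grip.
It also fails if it takes over 64 s, if anything falls off the work surface, if the arm or the gripper's body presses on something with over 40 N, if the wrist force passes 120 N, or if a joint passes its speed limit or range.

### The arm

A 6-joint arm with a two-finger parallel gripper is mounted at the origin on the work surface. World frame = base frame: x ahead of the robot, y to its left, z up, the work surface at z = 0. Lengths are in mm, angles in rad, forces in N, time in s.
With the tool pointing down it reaches from about 400 to 925 mm from the base axis. Payload 12.5 kg.
Tool frame: the origin (TCP) lies where the fingers leave the gripper's body, on its centre line; the fingertips stand 78 mm ahead of it and the grasp point (between the pads) lies 59 mm ahead of it; z points along the fingers, y is the direction in which the jaws open and shut (so a half turn about z gives the same grasp; the last joint's range is limited). The gripper opens to 95 mm and grips with 3 to 60 N. Pads are 20 mm wide; open, the fingers measure 119 mm over their backs; the gripper's body (75 mm by 180 mm) begins 59 mm behind the grasp point.
Start: joints at [1.218, 0.491, 1.559, -0, 1.092, -0.106], TCP at [152.668, 606.078, 292.261] pointing down, gripper open.
Joint ranges: [-3.1, 3.1], [-0.84, 2.19], [0.05, 2.79], [-1.13, 4.28], [0.06, 2.93], [-2.69, 2.69]. Speed limits (rad/s): [2.22, 2.22, 2.79, 3.14, 3.14, 3.14].

### API

Orientations are given as [roll, pitch, yaw] about the fixed x, y, z axes, in that order (R = Rz(yaw) Ry(pitch) Rx(roll)).
In Python, from cell import env, viewer, ticket, search_frame gives the robot as it stands.
- The arm moves only by the shell command python3 -m inch 'ROWS'. ROWS is a JSON object of lists of equal length, an entry for each row: "hand": the opening, from 0 (shut) to 1 (fully open); "delta_pos": the shift along the tool's x, y, z in cm, a list of three; "turn": the turn about the tool's z in rad. A call has 1 to 20 rows; each row shifts and turns the commanded pose from where the row before left it, along the tool's axes as they then stand; what a row does not reach is not made up. A row lasts 1/10 s, in which the tool goes at most 50 mm and 8.59 degrees, less where a joint would pass 70% of its speed; a pose out of reach is approached as far as the arm can. A call is refused whole if a number of a shift passes 5 or a number of a turn 0.15, either way. A call with a gripper value outside its range is refused whole. The fingers move at their own pace and stop on an object; the grip force is fixed at half the most. Time passes only in rows, so rows that do not move let the fingers close. It gives the time, the measured TCP pose, the force and the opening at its end, in the units of the state.
- env.state(): the state, without advancing time (a new reading comes with each control period).
- viewer.read_camera(name): name is "scene" or "top" or "wrist"; returns (picture, depth): 420x560x3 uint8, blue, green, red; 420x560 float32, mm along the optical axis (not along the pixel's ray), 0 where there is no reading.
- viewer.get_calibration(name): a dict with "fx", "fy", "cx", "cy" (pixels), "T" (4x4, takes a point from camera to world coordinates). Camera axes: x right, y down, z forward; pixel columns grow to the right and rows downward; lengths in mm; the calibration is good to about 2 mm. A picture is of the moment at which its call begins: read the wrist's pose just before it. get_calibration takes no time and is no camera call; for the wrist camera it gives the pose at the moment of the call.
- ticket.job_done(): hands the job in, once; it reports no verdict.
Trained networks look in the newest picture that a camera, given by its name, has taken for a name from the list of things; names that differ only in an ending like _2 or _b are one class to them, and where a whole thing is asked for, a point or a joint stands for the part that bears it (a point fixed in the world has none). Each returns a list of dicts, best first, with "p" (0 to 1); they miss things now and then, are a little off and sometimes report something else, mostly with a low value. They report only what shows in the picture. A call takes as long as a camera call. They do not tell look-alikes from the thing itself.
- search_frame(camera, label): "centre" ([column, row] in pixels, amid what is visible of it).
The state is a dict: "t": time; "joints": joint angles; "qvel": joint speeds; "tau": joint torques, N m; "eef_pos": TCP position; "tcp_rot": TCP orientation; "ft_force": force on the tool from outside, world axes, zero at the start; "moment": the same for the moment, N m; "opening": opening from 0.0 (shut) to 1.0 (fully open).
Only numpy, scipy, OpenCV 4.12 (cv2) and the standard library are available. Lean on these libraries where they do the work, as an engineer would, in place of code of your own. Each camera call takes 0.05 s, during which the arm holds its last target.

## Working session

There is one attempt and no reset: what is moved stays moved. The work goes in short steps, Python scripts to look and compute and a shell command to move; the robot and the scene stay as the last step left them, time stands still between calls to the robot, and variables do not carry over. Pictures are saved under pics/ and viewed, and the job is handed in when it is done.

```bash
mkdir -p pics; ls; cat > h.py <<'E'
import numpy as np, cv2
from cell import env, viewer, ticket, search_frame
def px2w(cam,depth,u,v,K=None):
    K=K or viewer.get_calibration(cam)
    d=depth[int(round(v)),int(round(u))]
    p=np.array([(u-K['cx'])/K['fx']*d,(v-K['cy'])/K['fy']*d,d,1])
    return (np.array(K['T'])@p)[:3]
def cloud(cam,depth):
    K=viewer.get_calibration(cam)
    v,u=np.mgrid[:depth.shape[0],:depth.shape[1]]
    P=np.stack([(u-K['cx'])/K['fx']*depth,(v-K['cy'])/K['fy']*depth,depth,np.ones_like(depth)],-1)
    return (P@np.array(K['T']).T)[...,:3]
E
python3 - <<'E'
from h import *
s=env.state(); print({k:np.round(v,3).tolist() for k,v in s.items()})
for c in ['scene','top']:
    im,d=viewer.read_camera(c); cv2.imwrite(f'pics/{c}0.png',im); np.save(f'pics/{c}0.npy',d)
    for n in ['instrument','wedge','loose_corner','short_foot']:
        for r in search_frame(c,n)[:5]:
            u,v=r['centre']; print(c,n,np.round([u,v],0),round(r['p'],2),np.round(px2w(c,d,u,v),0))
E
```

```text
pics
{'t': 0.0, 'joints': [1.218, 0.492, 1.559, 0.0, 1.092, -0.106], 'qvel': [-0.0, -0.001, 0.0, -0.0, -0.0, 0.001], 'tau': [-0.002, -61.264, -25.818, 0.069, 0.048, -0.0], 'eef_pos': [152.61, 605.928, 291.662], 'tcp_rot': [-3.141, -0.0, 2.895], 'ft_force': [0.114, -0.752, -0.313], 'moment': [0.032, 0.015, -0.027], 'opening': 0.999}
scene instrument [199. 241.] 0.91 [802. -19.  74.]
scene instrument [183. 191.] 0.22 [ 659. -216.   53.]
scene wedge [309. 193.] 0.93 [406.  65.  16.]
scene wedge [347. 239.] 0.84 [502. 255.   5.]
scene loose_corner [199. 240.] 0.78 [803. -20.  77.]
scene short_foot [201. 243.] 0.58 [805. -10.  74.]
top instrument [318. 148.] 0.56 [769. -41.  75.]
top wedge [287. 281.] 0.86 [393.  56.  14.]
top wedge [221. 250.] 0.78 [486. 246.  12.]
top wedge [269. 207.] 0.59 [609. 104.  16.]
top loose_corner [320. 149.] 0.81 [764. -48.  82.]
top short_foot [315. 148.] 0.93 [769. -33.  80.]
```

View pics/scene0.png

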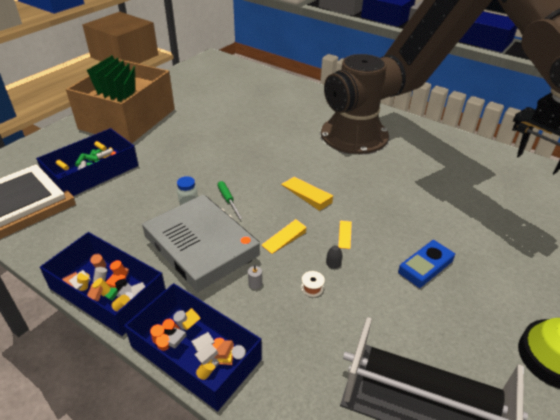

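View pics/top0.png

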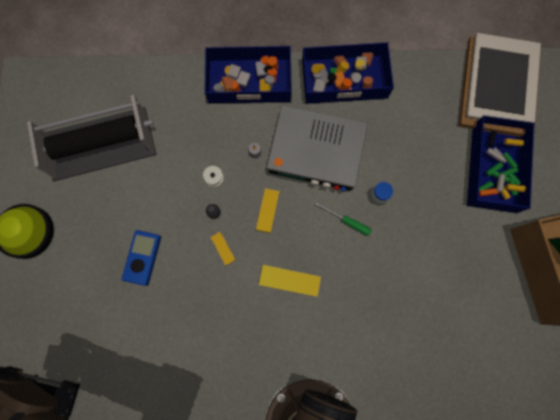

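Top view: three yellow look-alikes. The big one is at (290,281), the middle-sized at (268,210) and the small one at (222,248). The middle one lies in front of the orange dot at (278,161), so I choose it. The chuck is at (213,211), the spool at (213,176) and the motor at (254,150). Next I measure them and make a close crop.

```bash
python3 - <<'E'
from h import *
im=cv2.imread('pics/top0.png'); d=np.load('pics/top0.npy'); P=cloud('top',d)
hsv=cv2.cvtColor(im,cv2.COLOR_BGR2HSV)
m=cv2.inRange(hsv,(15,150,80),(35,255,255))
n,l,st,c=cv2.connectedComponentsWithStats(m)
for i in range(1,n):
    if st[i,4]<150 or not(180<c[i][0]<340 and 170<c[i][1]<310): continue
    q=P[l==i]; r=cv2.minAreaRect(q[:,:2].astype(np.float32))
    print('yellow',c[i].round(),st[i,4],np.round(cv2.boxPoints(r)).tolist(),np.round(r[1]),q[:,2].min().round(),q[:,2].max().round())
m=cv2.inRange(hsv,(3,170,120),(14,255,255))
n,l,st,c=cv2.connectedComponentsWithStats(m)
for i in range(1,n):
    if st[i,4]>15 and 130<c[i][1]<180 and 250<c[i][0]<300: print('dot',c[i],st[i,4],P[l==i].mean(0).round(1))
# instrument top
m=((P[...,2]>66)&(P[...,2]<90)); n,l,st,c=cv2.connectedComponentsWithStats(m.astype(np.uint8))
i=max(range(1,n),key=lambda i:st[i,4] if abs(c[i][0]-318)<15 and abs(c[i][1]-148)<15 else 0)
q=P[l==i]; r=cv2.minAreaRect(q[:,:2].astype(np.float32)); print('inst',r,np.median(q[:,2]),np.round(cv2.boxPoints(r)).tolist())
for n in ['screwdriver','spool','chuck','motor','jar','meter']:
    for r in search_frame('top',n)[:1]: print(n,np.round(r['centre']),round(r['p'],2),px2w('top',d,*r['centre']).round())
cv2.imwrite('pics/crop0.png',cv2.resize(im[90:310,180:400],None,fx=2.7,fy=2.7,interpolation=2))
E
```

```text
yellow [267. 210.] 631 [[327.0, 81.0], [667.0, 76.0], [668.0, 141.0], [328.0, 146.0]] [ 65. 340.] -3.0 1399.0
yellow [222. 248.] 354 [[299.0, 116.0], [327.0, 81.0], [544.0, 254.0], [515.0, 289.0]] [277.  45.] -2.0 1399.0
yellow [289. 280.] 1192 [[306.0, -20.0], [406.0, -41.0], [440.0, 126.0], [341.0, 146.0]] [170. 102.] -3.0 1399.0
dot [278.025 161.675] 40 [720.2  74.8 109.7]
inst ((778.0870971679688, -39.26820373535156), (260.458984375, 206.02590942382812), 76.21528625488281) 76.66486161640296 [[647.0, -141.0], [847.0, -190.0], [909.0, 63.0], [709.0, 112.0]]
screwdriver [354. 225.] 0.85 [ 550. -143.   24.]
spool [209. 177.] 0.88 [700. 280.  33.]
chuck [215. 211.] 0.55 [591. 257.  58.]
jar [380. 195.] 0.71 [ 626. -212.   77.]
meter [143. 258.] 0.91 [466. 466.  35.]
```

View pics/crop0.png

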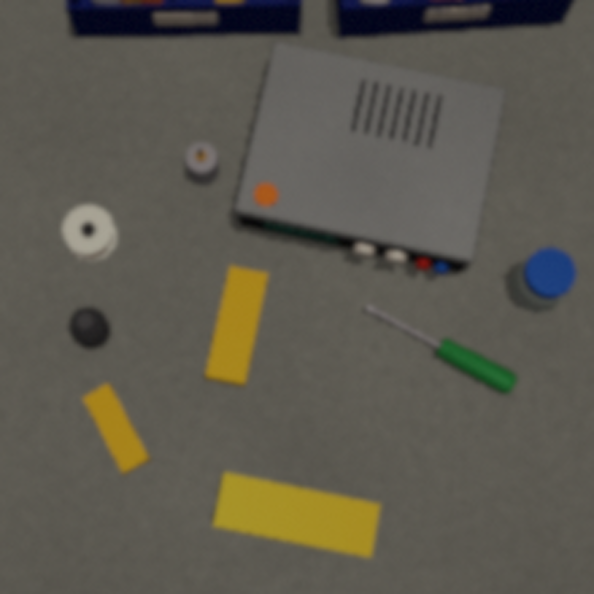

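The close crop confirms it: the middle-sized wedge points roughly along the instrument's x axis towards the dotted corner. The tool's y axis already matches the instrument's y. I'll move over the area with the fingers closing and look with the wrist camera.

```bash
python3 -m inch '{"hand":[0,0,0,0,0,0,0,0,0,0,0,0,0,0,0,0,0],"delta_pos":[[-3.8,-2.34,0],[-3.8,-2.34,0],[-3.8,-2.34,0],[-3.8,-2.34,0],[-3.8,-2.34,0],[-3.8,-2.34,0],[-3.8,-2.34,0],[-3.8,-2.34,0],[-3.8,-2.34,0],[-3.8,-2.34,0],[-3.8,-2.34,0],[-3.8,-2.34,0],[-3.8,-2.34,0],[-3.8,-2.34,0],[-3.8,-2.34,0],[-3.8,-2.34,0],[0,0,0]],"turn":[0,0,0,0,0,0,0,0,0,0,0,0,0,0,0,0,0]}'
python3 - <<'E'
from h import *
s=env.state(); print(s['t'],s['eef_pos'],s['tcp_rot'],s['ft_force'])
K=viewer.get_calibration('wrist'); im,d=viewer.read_camera('wrist'); cv2.imwrite('pics/w1.png',im); np.save('pics/w1.npy',d)
import pickle; pickle.dump(K,open('pics/w1K.pkl','wb')); print(np.round(K['T'],2),K['fx'])
E
```

```text
t: 2.5
eef_pos: [653.5, 90.6, 291.5]
tcp_rot: [-3.141, 0.001, 2.891]
ft_force: [-0.4, -0.3, 0.3]
opening: 0.008
2.5 [653.50733522  90.55605012 291.50516783] [-3.14121708e+00  8.76378004e-04  2.89091614e+00] [-0.40253532 -0.34448661  0.26576126]
[[ 2.5000e-01  9.3000e-01  2.9000e-01  5.7186e+02]
 [ 9.7000e-01 -2.4000e-01 -7.0000e-02  1.1020e+02]
 [-0.0000e+00  2.9000e-01 -9.6000e-01  3.8500e+02]
 [ 0.0000e+00  0.0000e+00  0.0000e+00  1.0000e+00]] 362.15904121197394
```

View pics/w1.png

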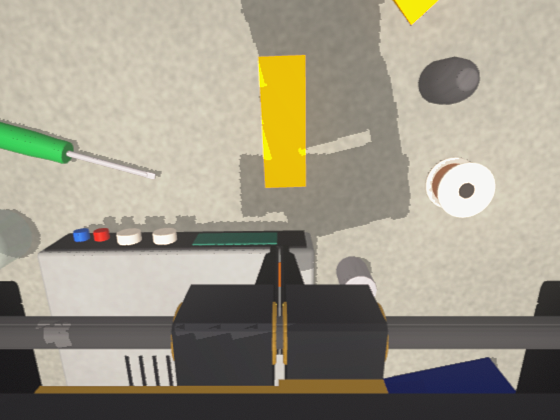

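The wrist view shows the wedge at rows 55–187, columns 262–306, with its tip at (285,187). The instrument's front panel runs from (60,240) to (312,240), and the chuck, spool and motor are off to the right. Next I fit the poses.

```bash
cat >> h.py <<'E'
def fitw(P,im,tl=0,br=None,box=None):
    hsv=cv2.cvtColor(im,cv2.COLOR_BGR2HSV); m=cv2.inRange(hsv,(18,150,100),(34,255,255))
    if box: 
        z=np.zeros_like(m); z[box[1]:box[3],box[0]:box[2]]=255; m&=z
    n,l,st,c=cv2.connectedComponentsWithStats(m); i=1+np.argmax(st[1:,4])
    q=P[l==i]; q=q[(q[:,2]>-4)&(q[:,2]<27)]
    r=cv2.minAreaRect(q[:,:2].astype(np.float32)); return q,cv2.boxPoints(r),r
E
python3 - <<'E'
from h import *
import pickle
K=pickle.load(open('pics/w1K.pkl','rb')); im=cv2.imread('pics/w1.png'); d=np.load('pics/w1.npy')
viewer.get_calibration=lambda n:K
P=cloud('wrist',d)
q,b,r=fitw(P,im,box=(240,40,330,200)); print('wedge',b.round().tolist(),r)
A=np.c_[q[:,:2],np.ones(len(q))]; k=np.linalg.lstsq(A,q[:,2],rcond=None)[0]; print('slope',k)
# instrument front-top edge
m=(abs(P[...,2]-76)<4); m[285:]=0
ys,xs=np.nonzero(m[:, :]); 
pts=[]
for x in range(60,255,8):
    yy=np.nonzero(m[:,x])[0]
    if len(yy): pts.append(P[yy[0]:yy[0]+60,x][m[yy[0]:yy[0]+60,x]][0])
pts=np.array(pts); f=np.polyfit(pts[:,1],pts[:,0],1); print('front edge x=',f,np.std(pts[:,0]-np.polyval(f,pts[:,1])),pts[[0,-1]].round(1).tolist(), 'yaw',-np.arctan(f[0]))
mm=m[230:285]; Q=P[230:285][mm]; print('max y',np.percentile(Q@np.array([.238,.971,0]),[50,99,99.8,100]))
g=m.copy(); 
# outer end (right) edge
pr=[]
for y in range(246,284,4):
    xx=np.nonzero(m[y,290:330])[0]
    if len(xx): pr.append(P[y,290+xx[-1]])
print(np.round(pr,1).tolist())
cv2.imwrite('pics/w1c.png',cv2.resize(im[180:300,200:380],None,fx=4,fy=4))
E
```

```text
wedge [[530.0, 99.0], [660.0, 70.0], [670.0, 114.0], [540.0, 142.0]] ((599.975830078125, 106.4668197631836), (44.763771057128906, 132.6915740966797), 77.6735610961914)
slope [-1.40966103e-01  3.53097932e-02  9.45615611e+01]
front edge x= [2.46810455e-01 6.83703421e+02] 0.8487639167097977 [[652.7, -122.9, 72.3], [696.8, 51.6, 73.6]] yaw -0.2419744930796373
max y [129.58520835 271.18587229 273.15445856 274.05604991]
[[708.0, 100.8, 72.1], [712.5, 106.2, 74.6], [716.0, 105.4, 75.4], [721.3, 105.3, 73.2], [724.0, 103.5, 75.4], [728.6, 102.6, 74.3], [732.6, 101.7, 74.5], [737.0, 100.7, 73.8], [741.2, 99.8, 73.7], [745.4, 98.8, 73.8]]
```

View pics/w1c.png

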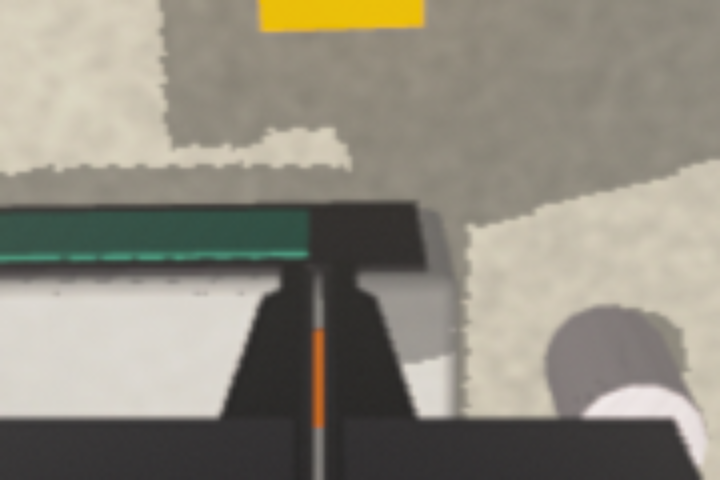

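Poses: instrument yaw -0.24 with its corner at about (728,72), and the wedge tip about 50 mm short of the foot edge and 3–5 mm off its line. I go over the dot and press.

```bash
python3 -m inch '{"hand":[0,0,0,0,0,0],"delta_pos":[[-3.8,0,2],[-3.8,0,2],[0,0,4],[0,0,3],[0,0,1.2],[0,0,0]],"turn":[0,0,0,0,0,0]}'
python3 -m inch '{"hand":[0,0,0,0],"delta_pos":[[0,0,0.3],[0,0,0.3],[0,0,0.2],[0,0,0]],"turn":[0,0,0,0]}'
```

```text
t: 3.15
eef_pos: [723.7, 76.8, 169.0]
tcp_rot: [-3.141, -0.003, 2.896]
ft_force: [0.9, 0.1, 0.2]
opening: 0.006
t: 3.55
eef_pos: [724.5, 76.0, 162.8]
tcp_rot: [3.141, 0.001, 2.895]
ft_force: [0.0, 0.1, 0.1]
opening: -0.002
```

```bash
python3 -m inch '{"hand":[0,0,0,0,0],"delta_pos":[[0,0,0.3],[0,0,0.3],[0,0,0.2],[0,0,0],[0,0,0]],"turn":[0,0,0,0,0]}'
python3 -m inch '{"hand":[0,0,0],"delta_pos":[[0,0,0.2],[0,0,0],[0,0,0]],"turn":[0,0,0]}'
python3 -m inch '{"hand":[0,0,0],"delta_pos":[[0,0,0.2],[0,0,0],[0,0,0]],"turn":[0,0,0]}'
```

```text
t: 4.05
eef_pos: [724.5, 75.9, 154.1]
tcp_rot: [3.142, -0.0, 2.895]
ft_force: [1.6, -0.4, 0.2]
opening: 0.006
t: 4.35
eef_pos: [724.5, 75.9, 152.2]
tcp_rot: [3.142, 0.0, 2.895]
ft_force: [0.1, -0.7, -0.1]
opening: 0.005
t: 4.65
eef_pos: [724.5, 75.9, 150.1]
tcp_rot: [-3.142, -0.0, 2.895]
ft_force: [-0.1, -0.7, 0.2]
opening: 0.005
```

```bash
python3 -m inch '{"hand":[0,0,0],"delta_pos":[[0,0,0.2],[0,0,0],[0,0,0]],"turn":[0,0,0]}'
python3 -m inch '{"hand":[0,0,0],"delta_pos":[[0,0,0.2],[0,0,0],[0,0,0]],"turn":[0,0,0]}'
python3 - <<'E'
from h import *
s=env.state(); print(s['t'],s['eef_pos'].round(1) if hasattr(s['eef_pos'],'round') else s['eef_pos'],s['ft_force'])
for c in ['scene','wrist']:
    im,d=viewer.read_camera(c); cv2.imwrite(f'pics/{c}2.png',im)
cv2.imwrite('pics/w2c.png',cv2.resize(im[200:400,180:400],None,fx=3,fy=3))
im=cv2.imread('pics/scene2.png'); cv2.imwrite('pics/s2c.png',cv2.resize(im[150:310,130:330],None,fx=3.6,fy=3.6))
E
```

```text
t: 4.95
eef_pos: [724.5, 76.0, 148.3]
tcp_rot: [3.141, 0.0, 2.895]
ft_force: [0.0, 0.2, 1.7]
opening: 0.004
t: 5.25
eef_pos: [724.5, 76.1, 147.9]
tcp_rot: [3.141, 0.001, 2.895]
ft_force: [-5.5, 0.8, 13.8]
opening: 0.005
5.25 [724.5  76.1 147.9] [-5.51384384  0.80896046 13.76434118]
```

View pics/s2c.png

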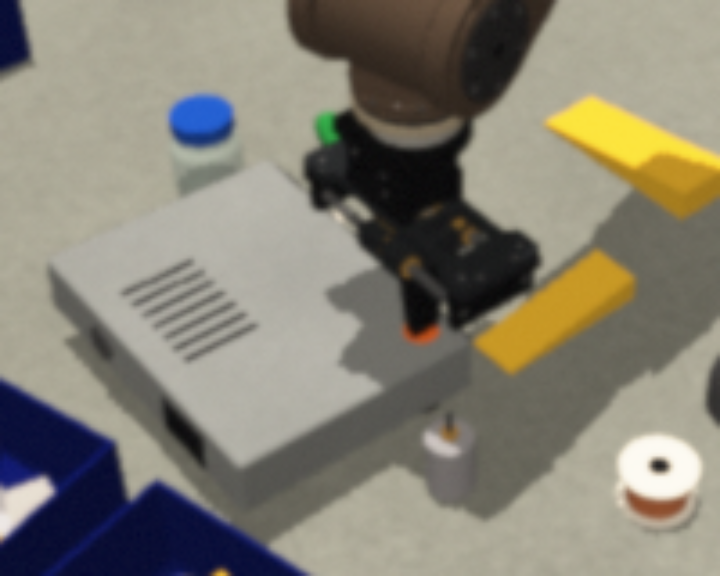

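View pics/wrist2.png

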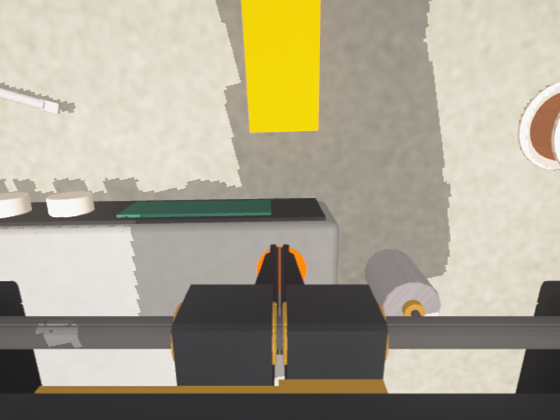

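```bash
cat >> h.py <<'E'
def tilt():
    s=env.state(); out={}
    im,d=viewer.read_camera('wrist'); P=cloud('wrist',d)
    m=(abs(P[...,2]-74)<12); m[285:]=0; m[:,255:305]=0
    Q=P[m]; 
    for _ in range(4):
        A=np.c_[Q[:,:2]-[728,72],np.ones(len(Q))]; k=np.linalg.lstsq(A,Q[:,2],rcond=None)[0]
        r=Q[:,2]-A@k; Q=Q[abs(r)<max(1.0,2*r.std())]
    B=P[(abs(P[...,2])<8)]; zb=np.median(B[:,2])
    print('t',s['t'],'z',np.round(s['eef_pos'],1),'F',np.round(s['ft_force'],1),'plane',k.round(4),'n',len(Q),'bench',zb.round(2)); return im,d
E
python3 - <<'E'
from h import *
tilt()
E
python3 -m inch '{"hand":[0,0,0],"delta_pos":[[0,0,-0.3],[0,0,0],[0,0,0]],"turn":[0,0,0]}'
python3 - <<'E'
from h import *
tilt()
E
python3 -m inch '{"hand":[0,0,0,0],"delta_pos":[[0,0,-0.3],[0,0,-0.4],[0,0,0],[0,0,0]],"turn":[0,0,0,0]}'
python3 - <<'E'
from h import *
tilt()
E
```

```text
t 5.35 z [724.5  76.1 147.9] F [-5.2  1.6 14. ] plane [ 5.08000e-02 -4.29000e-02  7.11619e+01] n 16021 bench 1.11
t: 5.7
eef_pos: [724.5, 76.0, 149.0]
tcp_rot: [3.141, -0.0, 2.895]
ft_force: [0.2, 1.3, 1.7]
opening: 0.004
t 5.7 z [724.5  76.  149. ] F [0.2 1.3 1.7] plane [ 4.84000e-02 -3.78000e-02  7.19663e+01] n 15933 bench 1.01
t: 6.15
eef_pos: [724.5, 75.9, 156.4]
tcp_rot: [3.141, 0.0, 2.895]
ft_force: [0.1, 0.6, 0.7]
opening: 0.006
t 6.15 z [724.5  75.9 156.4] F [0.1 0.6 0.7] plane [ 5.03000e-02 -1.51000e-02  7.63563e+01] n 16165 bench 0.99
```

The corner clearly rocks: it sank about 6 mm at low force, then met the bench, and it came back level when released. Now I go behind the wedge with the fingers slightly open so they make two-point contact.

```bash
python3 -m inch '{"hand":[0,0,0.15,0.15,0.15,0.15,0.15,0.15,0.15,0.15],"delta_pos":[[0,0,-3],[2,0,-1],[4.1,-0.1,0],[4.1,-0.1,0],[4.1,-0.1,0],[4.1,0,0],[4,0,0],[0,0,4],[0,0,2],[0,0,0]],"turn":[0,0,0,0,0,0,0,0,0,0]}'
python3 - <<'E'
from h import *
s=env.state(); im,d=viewer.read_camera('wrist'); cv2.imwrite('pics/w3.png',im); print(s['eef_pos'])
im,d=viewer.read_camera('scene'); cv2.imwrite('pics/s3c.png',cv2.resize(im[130:290,200:400],None,fx=3.6,fy=3.6))
E
```

```text
t: 7.2
eef_pos: [505.7, 127.7, 134.5]
tcp_rot: [-3.14, -0.003, 2.895]
ft_force: [-0.4, -0.6, 1.1]
opening: 0.152
[505.65874574 127.72976458 134.4655892 ]
```

View pics/w3.png

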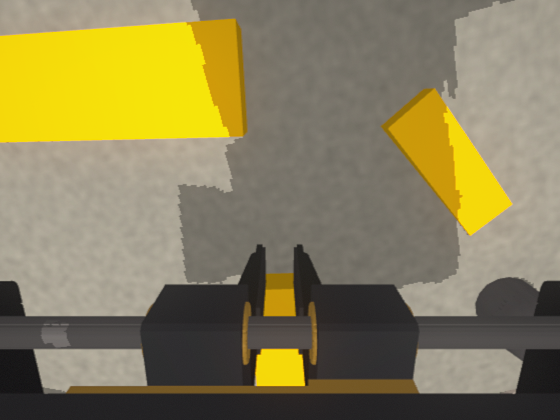

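View pics/s3c.png

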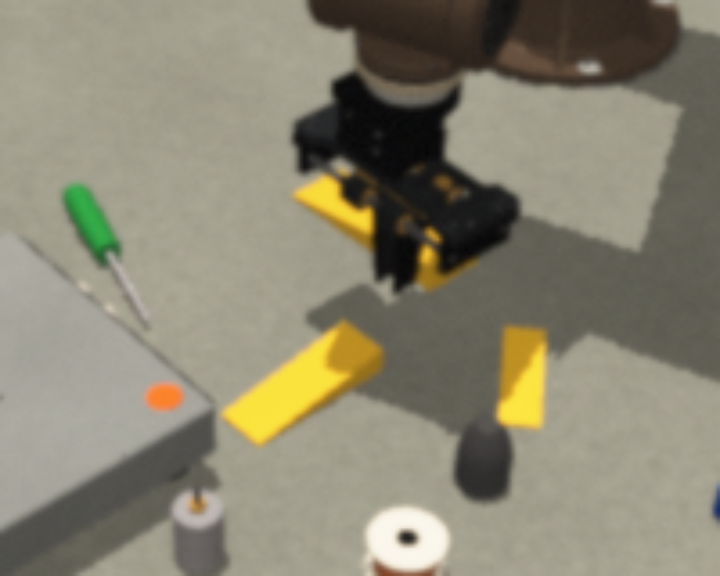

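The fingers stand behind the wedge's back face, centred on it: the back edge shows at (279,272) between the fingertips. The big look-alike at top left is clear. I descend and push.

```bash
python3 -m inch '{"hand":[0.15,0.15,0.15,0.15],"delta_pos":[[0,0,2.5],[0,0,1.5],[0,0,0.9],[0,0,0]],"turn":[0,0,0,0]}'
python3 -m inch '{"hand":[0.15,0.15,0.15,0.15,0.15],"delta_pos":[[-0.8,0,0],[-0.8,0,0],[-0.8,0,0],[-0.8,0,0],[0,0,0]],"turn":[0,0,0,0,0]}'
```

```text
t: 7.7
eef_pos: [506.7, 127.7, 87.2]
tcp_rot: [-3.142, -0.0, 2.894]
ft_force: [-0.6, -0.1, 0.0]
opening: 0.152
t: 8.2
eef_pos: [538.8, 119.6, 87.5]
tcp_rot: [3.141, 0.001, 2.894]
ft_force: [-0.3, 0.8, 0.0]
opening: 0.148
```

```bash
python3 - <<'E'
from h import *
s=env.state(); im,d=viewer.read_camera('scene'); cv2.imwrite('pics/s4c.png',cv2.resize(im[130:290,200:400],None,fx=3.6,fy=3.6))
print(s['eef_pos'],s['ft_force'])
E
```

```text
[538.84194636 119.60865379  87.46642599] [-0.31613539  0.83885122  0.01429282]
```

View pics/s4c.png

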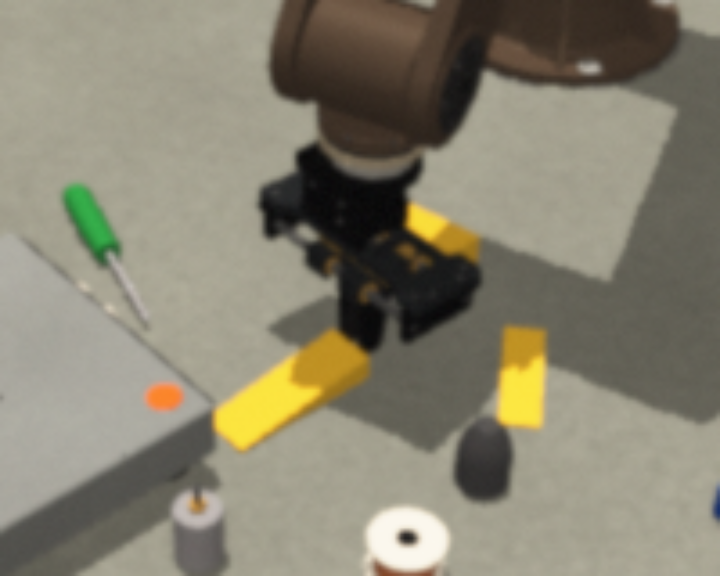

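```bash
python3 -m inch '{"hand":[0.15,0.15,0.15,0.15,0.15,0.15,0.15],"delta_pos":[[-0.8,0,0],[-0.8,0,0],[-0.8,0,0],[-0.8,0,0],[-0.8,0,0],[-0.6,0,0],[0,0,0]],"turn":[0,0,0,0,0,0,0]}'
python3 -m inch '{"hand":[0.15,0.15,0.15,0.15],"delta_pos":[[-0.3,0,0],[-0.2,0,0],[0,0,0],[0,0,0]],"turn":[0,0,0,0]}'
python3 -m inch '{"hand":[0.15,0.15,0.15],"delta_pos":[[-0.3,0,0],[0,0,0],[0,0,0]],"turn":[0,0,0]}'
```

```text
t: 8.95
eef_pos: [583.0, 108.4, 87.2]
tcp_rot: [3.141, 0.001, 2.894]
ft_force: [0.2, 0.4, 0.7]
opening: 0.152
t: 9.35
eef_pos: [587.0, 107.5, 87.3]
tcp_rot: [3.141, 0.0, 2.895]
ft_force: [-0.2, -0.0, 0.1]
opening: 0.146
t: 9.65
eef_pos: [590.0, 106.7, 87.2]
tcp_rot: [3.141, 0.0, 2.895]
ft_force: [-0.0, 0.6, 0.2]
opening: 0.147
```

```bash
for i in 1 2; do python3 -m inch '{"hand":[0.15,0.15,0.15],"delta_pos":[[-0.2,0,0],[0,0,0],[0,0,0]],"turn":[0,0,0]}' | egrep 'eef|ft'; done
python3 - <<'E'
from h import *
s=env.state(); im,d=viewer.read_camera('scene'); cv2.imwrite('pics/s5c.png',cv2.resize(im[130:290,170:370],None,fx=3.6,fy=3.6))
E
```

```text
eef_pos: [592.0, 106.2, 87.2]
ft_force: [0.0, 0.4, -0.9]
eef_pos: [593.9, 105.7, 87.2]
ft_force: [-0.2, -0.4, 0.8]
```

View pics/s5c.png

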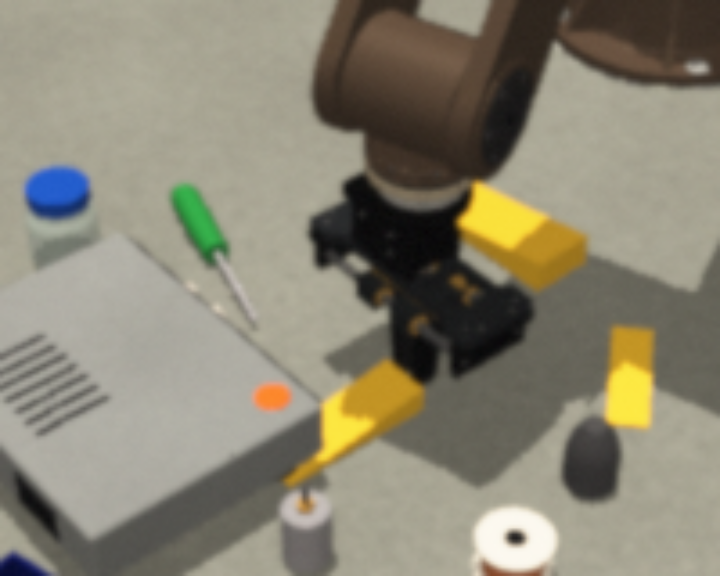

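The wedge is going under the corner, parallel to the instrument's side and clear of the motor at (303,520). I keep pushing in small steps.

```bash
for i in 1; do python3 -m inch '{"hand":[0.15,0.15,0.15],"delta_pos":[[-0.2,0,0],[0,0,0],[0,0,0]],"turn":[0,0,0]}' | egrep 'eef|ft'; done
python3 -m inch '{"hand":[0.15,0.15,0.15],"delta_pos":[[-0.2,0,0],[0,0,0],[0,0,0]],"turn":[0,0,0]}' | egrep 'eef|ft'
```

```text
eef_pos: [595.8, 105.3, 87.2]
ft_force: [-0.4, 0.3, -0.0]
eef_pos: [597.3, 104.8, 87.2]
ft_force: [-6.1, 1.5, 3.2]
```

```bash
python3 -m inch '{"hand":[0.15,0.15,0.15],"delta_pos":[[-0.2,0,0],[0,0,0],[0,0,0]],"turn":[0,0,0]}' | egrep 'eef|ft'
```

```text
eef_pos: [598.8, 104.4, 87.2]
ft_force: [-6.8, 1.2, 5.5]
```

```bash
python3 -m inch '{"hand":[0.15,0.15,0.15],"delta_pos":[[-0.2,0,0],[0,0,0],[0,0,0]],"turn":[0,0,0]}' | egrep 'eef|ft'
```

```text
eef_pos: [600.1, 104.1, 87.2]
ft_force: [-10.5, 2.1, 7.6]
```

The force climbed steeply from about 0 to 10 N, so the wedge is jammed. I back off, lift and look.

```bash
python3 -m inch '{"hand":[0.15,0.15,0.15,0.15,0.15,0,0,0],"delta_pos":[[0.5,0,0],[1.5,0,0],[0,0,-3],[0,0,-4],[0,0,-4],[-4,0,-4],[0,0,-3],[0,0,0]],"turn":[0,0,0,0,0,0,0,0]}'
python3 - <<'E'
from h import *
im,d=tilt(); P=cloud('wrist',d); cv2.imwrite('pics/w6.png',im)
m=(abs(P[...,2]-76)<4); m[285:]=0
pts=[]
for x in range(60,255,8):
    yy=np.nonzero(m[:,x])[0]
    if len(yy): pts.append(P[yy[0],x])
pts=np.array(pts); f=np.polyfit(pts[:,1],pts[:,0],1); print('front edge',f,pts[[0,-1]].round(1).tolist(), -np.arctan(f[0]))
im,d=viewer.read_camera('scene'); cv2.imwrite('pics/s6c.png',cv2.resize(im[130:290,170:370],None,fx=3.6,fy=3.6))
E
```

```text
t: 12.3
eef_pos: [618.3, 99.8, 266.8]
tcp_rot: [3.139, 0.008, 2.894]
ft_force: [-0.2, -0.0, -0.2]
opening: 0.007
t 12.3 z [618.3  99.8 266.8] F [-0.2 -0.  -0.2] plane [-6.96000e-02  1.62000e-02  5.98904e+01] n 42 bench -1.24Traceback (most recent call last):
  File "<stdin>", line 8, in <module>
IndexError: too many indices for array: array is 1-dimensional, but 2 were indexed
```

View pics/w6.png

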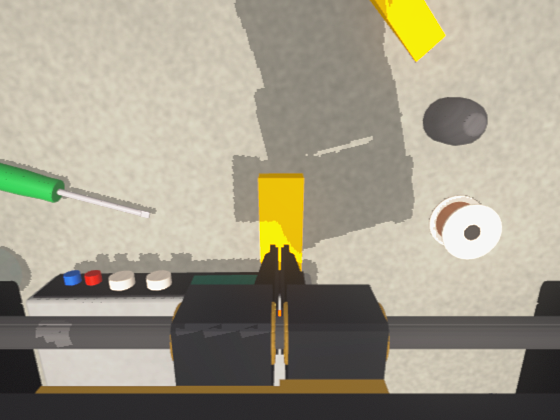

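The wedge sits straight under the corner at columns 259–303, and its back edge is at row 175. Now over the dot.

```bash
python3 -m inch '{"hand":[0,0,0,0,0,0,0],"delta_pos":[[-4,0,0],[-4,0,2],[-3.1,0,3],[0,0,3],[0,0,2],[0,0,0.5],[0,0,0]],"turn":[0,0,0,0,0,0,0]}'
python3 - <<'E'
from h import *
im,d=tilt(); P=cloud('wrist',d); cv2.imwrite('pics/w7.png',im)
m=(abs(P[...,2]-76)<5); m[285:]=0
pts=[]
for x in range(10,250,8):
    yy=np.nonzero(m[:,x])[0]
    if len(yy): pts.append(P[yy[0],x])
pts=np.array(pts); f=np.polyfit(pts[:,1],pts[:,0],1); print('front edge',f,pts[[0,-1]].round(1).tolist(), -np.arctan(f[0]))
im,d=viewer.read_camera('scene'); cv2.imwrite('pics/s7c.png',cv2.resize(im[130:290,170:370],None,fx=3.6,fy=3.6))
E
```

```text
t: 13.05
eef_pos: [723.7, 73.0, 156.4]
tcp_rot: [-3.141, -0.002, 2.895]
ft_force: [0.4, 0.5, 0.2]
opening: 0.004
t 13.05 z [723.7  73.  156.4] F [0.4 0.5 0.2] plane [ 6.47000e-02 -1.64000e-02  7.81791e+01] n 16659 bench 2.24
front edge [2.43670039e-01 6.83810702e+02] [[669.4, -59.6, 72.8], [698.0, 58.0, 71.1]] -0.23901223665010654
```

View pics/w7.png

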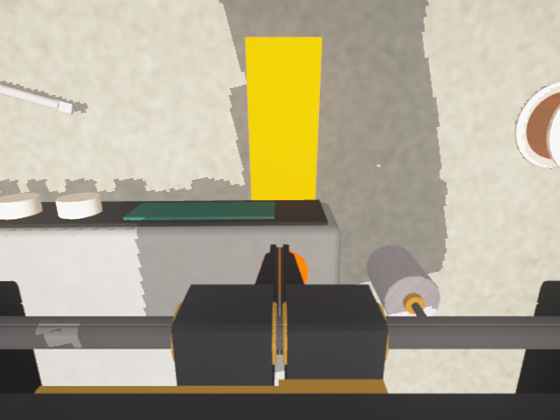

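The instrument hasn't shifted: its front edge matches the earlier one to 0.1 mm, with yaw -0.239. Now I press.

```bash
python3 -m inch '{"hand":[0,0,0],"delta_pos":[[0,0.4,0.1],[0,0,0],[0,0,0]],"turn":[0,0,0]}' | egrep 'eef|ft'
for i in 1; do python3 -m inch '{"hand":[0,0,0],"delta_pos":[[0,0,0.1],[0,0,0],[0,0,0]],"turn":[0,0,0]}' | egrep 'eef|ft'; done
python3 -m inch '{"hand":[0,0,0],"delta_pos":[[0,0,0.1],[0,0,0],[0,0,0]],"turn":[0,0,0]}' | egrep 'eef|ft'
```

```text
eef_pos: [725.2, 77.1, 157.2]
ft_force: [0.1, -1.0, 0.4]
eef_pos: [725.1, 76.8, 155.6]
ft_force: [-0.4, -0.6, -0.1]
eef_pos: [725.1, 76.8, 154.5]
ft_force: [0.2, 0.7, 0.1]
```

```bash
python3 -m inch '{"hand":[0,0,0],"delta_pos":[[0,0,0.1],[0,0,0],[0,0,0]],"turn":[0,0,0]}' | egrep 'eef|ft'
```

```text
eef_pos: [725.1, 76.8, 153.7]
ft_force: [0.8, 0.1, 1.7]
```

```bash
python3 -m inch '{"hand":[0,0,0],"delta_pos":[[0,0,0.1],[0,0,0],[0,0,0]],"turn":[0,0,0]}' | egrep 'eef|ft'
```

```text
eef_pos: [725.1, 76.9, 153.5]
ft_force: [-2.6, -0.3, 8.4]
```

```bash
python3 - <<'E'
from h import *
tilt()
E
```

```text
t 14.65 z [725.1  76.9 153.5] F [-2.6 -0.3  8.4] plane [ 6.00000e-02 -1.65000e-02  7.68805e+01] n 15823 bench 1.1
```

```bash
python3 -m inch '{"hand":[0,0,0,0,0],"delta_pos":[[0,0,0.04],[0,0,0],[0,0,0],[0,0,0],[0,0,0]],"turn":[0,0,0,0,0]}' | egrep 'eef|ft'
python3 - <<'E'
from h import *
im,d=tilt(); cv2.imwrite('pics/w8.png',im)
im,d=viewer.read_camera('scene'); cv2.imwrite('pics/s8c.png',cv2.resize(im[130:290,130:330],None,fx=3.6,fy=3.6))
E
```

```text
eef_pos: [725.2, 76.9, 153.5]
ft_force: [-3.5, -0.3, 9.1]
t 15.2 z [725.2  76.9 153.5] F [-3.5 -0.3  9.1] plane [ 5.8300e-02 -1.6200e-02  7.6841e+01] n 15830 bench 1.09
```

View pics/s8c.png

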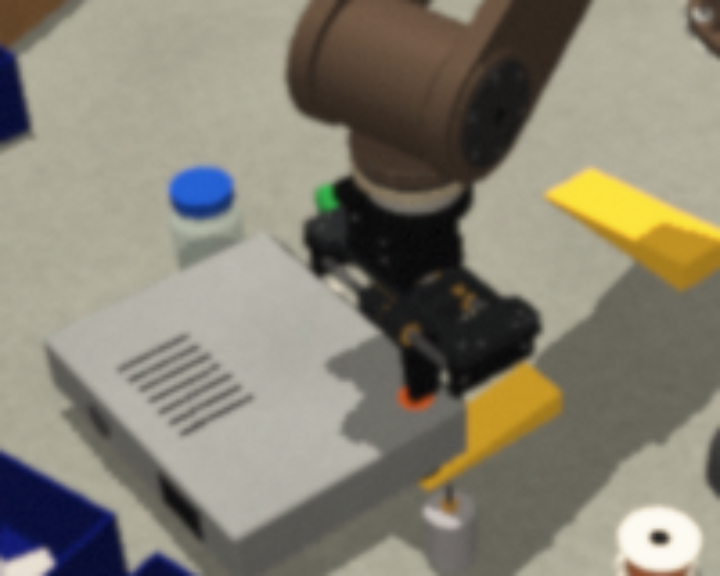

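View pics/w8.png

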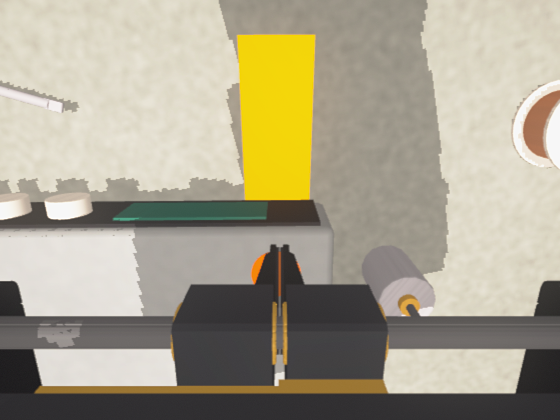

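```bash
python3 -m inch '{"hand":[0,0,0,0,0],"delta_pos":[[0,0,0.06],[0,0,0],[0,0,0],[0,0,0],[0,0,0]],"turn":[0,0,0,0,0]}' | egrep 'eef|ft'
python3 -m inch '{"hand":[0,0,0,0,0],"delta_pos":[[0,0,0],[0,0,0],[0,0,0],[0,0,0],[0,0,0]],"turn":[0,0,0,0,0]}'
python3 - <<'E'
from h import *
tilt()
E
```

```text
eef_pos: [725.1, 76.9, 153.4]
ft_force: [-4.9, 0.7, 13.9]
t: 16.3
eef_pos: [725.1, 76.9, 153.4]
tcp_rot: [3.141, 0.001, 2.895]
ft_force: [-6.3, 0.1, 14.5]
opening: 0.005
t 16.3 z [725.1  76.9 153.4] F [-6.3  0.1 14.5] plane [ 6.08000e-02 -1.71000e-02  7.67937e+01] n 15851 bench 1.1
```

```bash
python3 -m inch '{"hand":[0,0,0,0,0],"delta_pos":[[0,0,-0.03],[0,0,0],[0,0,0],[0,0,0],[0,0,0]],"turn":[0,0,0,0,0]}' | egrep 'eef|ft'
python3 -m inch '{"hand":[0,0,0,0,0],"delta_pos":[[0,0,0],[0,0,0],[0,0,0],[0,0,0],[0,0,0]],"turn":[0,0,0,0,0]}' | egrep 'eef|ft'
```

```text
eef_pos: [725.1, 76.9, 153.5]
ft_force: [-4.7, 0.2, 12.1]
eef_pos: [725.1, 76.9, 153.4]
ft_force: [-3.0, -0.6, 13.5]
```

The press is steady at about 12–13 N and the corner is holding level. I hand in now.

```bash
python3 - <<'E'
from h import *
print(ticket.job_done()); s=env.state(); print(s['t'],s['eef_pos'],s['ft_force'])
E
```

```text
the job is handed in; nothing more can be done
None
the job is handed in; nothing more can be done
```

I handed the job in at about 17 s, with the fingers still pressing the dotted corner at about 12–13 N and the instrument holding level.

- **First press:** the corner sank about 6 mm at under 2 N until the foot met the bench, and it came back level when I let go.
- **Wedge:** I pushed the middle-sized wedge along the bench from its back end. The pushing force stayed near 0 N, then climbed to about 10 N with the tip an estimated 24 mm past the foot's front edge.
- **Final press:** under a brief 14.5 N the fingertips stayed at the level top height (about 75.5 mm), so the corner did not sink.
- **Instrument:** its front edge was within about 0.2 mm of where it started after the push. I saw nothing else on the bench moved in the pictures.

**Weaker checks:**
- The force readings jitter by about 1 N, and the final hold was a little over the 10 N asked, with 3–6 N sideways through the fingertips.
- The top-plane fit from depth has a constant slope from the camera calibration. I only used it to compare before and after, and it agreed: about 76.8 mm at the corner when pressed with the wedge in, and 71.2 mm when rocking.

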